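# Latch the processor lid and shift it to the marked speed

## Robot

A 7-joint arm with a two-finger parallel gripper is mounted at the origin on the work surface. World frame = base frame: x ahead of the robot, y to its left, z up, the work surface at z = 0. Lengths are in m, angles in degrees, forces in N, time in s.
With the tool pointing down it reaches from about 0.4 to 0.85 m from the base axis. Payload 4.4 kg.
Tool frame: the origin (TCP) lies at the very end of the fingers, on their centre line; the grasp point (between the pads) lies 19 mm behind it; z points along the fingers, y is the direction in which the jaws open and shut (so a half turn about z gives the same grasp; the last joint's range is limited). The gripper opens to 94 mm and grips with 3 to 60 N. Pads are 16 mm wide; open, the fingers measure 119 mm over their backs; the gripper's body (75 mm by 177 mm) begins 78 mm behind the grasp point.
Start: joints at [-76.65, 36.005, 2.206, 86.941, -1.547, 57.084, -1.146], TCP at [0.191, 0.621, 0.178] pointing down, gripper open.
Joint ranges: [-175.42, 175.42], [-21.48, 121.26], [-71.46, 75.88], [10.55, 141.38], [-63.04, 243.04], [13.31, 113.54], [-168.57, 168.57]. Speed limits (degrees/s): [147.25, 147.25, 180, 180, 180, 180, 180].

## Interface

Orientations are given as a 3x3 rotation matrix whose columns are the frame's x, y, z axes.
In Python, from workcell import readout, eyes, bot gives the robot as it stands.
- The arm moves only by the tool apply_moves, never from a script. Its argument "plan" is a list of rows, each a list of 5 numbers: the finger opening in mm, from 0 to 94, then the shift along the tool's x, y, z in mm, then the turn about the tool's z in rad. A call has 1 to 10 rows; each row shifts and turns the pose as measured when the row begins, along the tool's axes as they then stand; what a row does not reach is not made up. A row lasts 1/10 s, in which the tool goes at most 50 mm and 8.59 degrees, less where a joint would pass 70% of its speed; a pose out of reach is approached as far as the arm can. A call with a gripper value outside its range is refused whole. The fingers move at their own pace and stop on an object; "newtons" is the grip in N (left out, the last holds). Time passes only in rows, so rows that do not move let the fingers close. It gives the time, the measured TCP pose, the force and the opening at its end, in the units of the state.
- readout.read_state(): the state, without advancing time (a new reading comes with each control period).
- eyes.snapshot(name): name is "scene" or "top" or "wrist"; returns a dict with "pixels" (400x640x3 uint8, red, green, blue), "range_z" (400x640 float32, m along the optical axis (not along the pixel's ray), 0 where there is no reading), "fx", "fy", "cx", "cy" (pixels), "eye" and "orientation" of the camera in the world. Camera axes: x right, y down, z forward; pixel columns grow to the right and rows downward; lengths in m; the calibration is good to about 2 mm. A picture is of the moment at which its call begins.
- bot.sign_off(): hands the job in, once; it reports no verdict.
The state is a dict: "time_s": time; "joints": joint angles; "qvel": joint speeds; "tau": joint torques, N m; "ee_pos": TCP position; "eef_rot": TCP orientation; "ft_force": force on the tool from outside, world axes, zero at the start; "ft_torque": the same for the moment, N m; "finger_gap": opening from 0.0 (shut) to 1.0 (fully open).
Only numpy, scipy, OpenCV 4.12 (cv2) and the standard library are available. Lean on these libraries where they do the work, as an engineer would, in place of code of your own. Each camera call takes 0.05 s, during which the arm holds its last target. There are 200 camera calls.

## Task

Get the food processor going on the crispbread: first swing the lid latch round by its red knob until it rides over the steel cam and drops fully down into its notch. Then take the blue speed lever out of its parking slot, guide it through the zigzag gate without forcing it, and leave it fully home in the slot marked by the orange clip. Do not disturb the mugs or the canister.

Things in the scene. Friction and masses are not known exactly. Their poses are not given: they have to be found in the camera images.
- gate: Aluminium plate 132 x 140 x 12 mm on the right of the processor's deck, cut with a zigzag channel 17 mm wide (2 mm play each side of the lever's stem), all legs parallel to x or y. Origin: centre of its underside. x points away from the robot, y to the left, z up; the processor is yawed up to 0.2 rad. Slots are dead ends beyond the cross passages; see the lever joints for the course.
- lever_knob (a point): Centre of the upright blue cylindrical knob of the speed lever (28 mm diameter, 50 mm tall, on a 13 mm steel stem); its underside is 22 mm above the plate's top. The lever stays upright, moves horizontally in the gate only, needs about 2 N, and stays where it is left.
- lever_across (a joint): Lever's travel in m along the gate's -y. 0 = parking slot (gate y +45 mm), 0.03 / 0.06 / 0.09 = columns of slots 1 / 2 / 3. Cross passages: parking column to 1 at lever_along 0.042, 1 to 2 at lever_along 0.018, 2 to 3 at lever_along 0.042.
- lever_along (a joint): Lever's travel in m along the gate's +x (away from the robot). 0 = gate x -30 mm, the end of the parking slot and of slot 2; 0.06 = gate x +30 mm, the end of slots 1 and 3. Columns run: parking 0 to 0.042, column 1 from 0.018 to 0.06, column 2 from 0 to 0.042, column 3 from 0.042 to 0.06.
- clip_orange: Orange clip, a block 14 x 22 x 12 mm fixed on the plate, 24 mm beyond the end position of the slot that it marks (slot 2, on the robot's side, at gate (-54, -15) mm, or slot 3, on the far side, at gate (54, -45) mm). Origin: centre of its underside.
- clip_grey: Grey clip of the same size, beside the other of slots 2 and 3: not wanted.
- latch_knob (a point): Centre of the upright red cylindrical knob of the latch handle (24 mm diameter, 60 mm tall, standing on a black arm 22 mm wide and 12 mm thick whose top is at the knob's underside), 85 mm from the pivot.
- latch_pivot (a point): Point on the latch's vertical pivot axis, at the height of the knob's centre while the latch is down. Its axes are parallel to the gate's.
- latch_turn (a joint): Turn of the latch in rad, clockwise seen from above; 0 = arm along the gate's -x (towards the robot), 1.57 = arm along +y, across the lid. Free to 0.75; the cam's ramp lifts the arm from there to 1.2; level top to 1.35; notch at 1.50, plus or minus 0.04, with a stop behind it. Stays where it is left off the cam.
- latch_lift (a joint): Rise of the latch in m: 0 = down, 0.010 on top of the cam. Its weight and a spring press it down with 4 to 5 N; it must be free to rise, then to drop, as it is turned.
- mug_near: Clear glass mug, 76 mm diameter, 95 mm tall, to the right of the processor's front. Origin: centre of its underside.
- mug_far: Green glass mug of the same size, beside the processor. Origin: centre of its underside.
- canister: Closed white ceramic canister, 110 mm diameter, 168 mm tall, beside the processor. Origin: centre of its underside.

How it is judged:
By the outcome, as a careful person would: the job done as asked, in the order asked, and still so for the second after the job is handed in, with the robot touching nothing.
It also fails if it takes over 69 s, if anything falls off the work surface, if the arm or the gripper's body presses on something with over 40 N, if the wrist force passes 120 N, or if a joint passes its speed limit or range.

## Working session

There is one attempt and no reset: what is moved stays moved. The work goes in short steps, Python scripts to look and compute and a tool call to move; the robot and the scene stay as the last step left them, time stands still between calls to the robot, and variables do not carry over. Pictures are saved under pics/ and viewed, about 8 in all and at most 12, crops included, and the job is handed in when it is done.

Besides the shell and the picture viewer there is one more tool, called after ">>>" by a JSON object that holds its "name" and its "arguments", one argument or row to a line. apply_moves: Moves the arm, as the interface text tells. Its arguments: {"type":"object","properties":{"plan":{"type":"array"},"newtons":{"type":"number"}},"required":["plan"]}

```bash
mkdir -p pics; ls
cat > h.py <<'E'
import numpy as np, cv2
from workcell import readout, eyes, bot
def snap(n,save=None):
    s=eyes.snapshot(n)
    if save: cv2.imwrite('pics/'+save,cv2.cvtColor(s['pixels'],cv2.COLOR_RGB2BGR))
    return s
def cloud(s):
    v,u=np.mgrid[:400,:640]; z=s['range_z']
    c=np.stack([(u-s['cx'])/s['fx']*z,(v-s['cy'])/s['fy']*z,z],-1)
    return c@np.array(s['orientation']).T+np.array(s['eye'])
E
python3 - <<'E'
from h import *
a=snap('scene','s1.png');b=snap('top','t1.png')
cv2.imwrite('pics/a.png',cv2.cvtColor(np.vstack([a['pixels'],b['pixels']])[:, :],cv2.COLOR_RGB2BGR)) if 0 else None
s=readout.read_state();print(s)
for x in(a,b):print(x['eye'],np.array(x['orientation']).round(3).tolist(),x['fx'])
E
```

```text
pics
{'time_s': 0.1, 'joints': array([-76.6522375 ,  36.05093647,   2.20122212,  86.98952934,
        -1.54646199,  57.08392736,  -1.14445509]), 'qvel': array([ 0.02183367, -0.14007748,  0.05527729, -0.0670665 ,  0.0113125 ,
       -0.04014333,  0.05715984]), 'tau': array([ 2.80585758e-03, -5.50789654e+01,  1.14744388e+00, -1.87117213e+01,
       -5.21712634e-02,  1.90858205e-02,  3.88866385e-05]), 'ee_pos': array([0.19109034, 0.62061006, 0.17718009]), 'eef_rot': array([[-9.55716791e-01,  2.94287588e-01, -4.80981848e-04],
       [ 2.94287981e-01,  9.55715480e-01, -1.58258352e-03],
       [-6.05288989e-06, -1.65404882e-03, -9.99998632e-01]]), 'ft_force': array([0.54623385, 0.23444984, 0.30726821]), 'ft_torque': array([-0.02599632,  0.02079269, -0.01956259]), 'finger_gap': 1.0016830979155855}
[1.14838707 0.33480463 0.83820703] [[-0.52, 0.623, -0.584], [0.854, 0.37, -0.366], [-0.012, -0.689, -0.724]] 364.1005736953676
[0.40935691 0.00730127 1.39671123] [[-0.015, -0.994, 0.11], [-1.0, 0.013, -0.018], [0.017, -0.11, -0.994]] 381.16036172750194
```

View pics/s1.png

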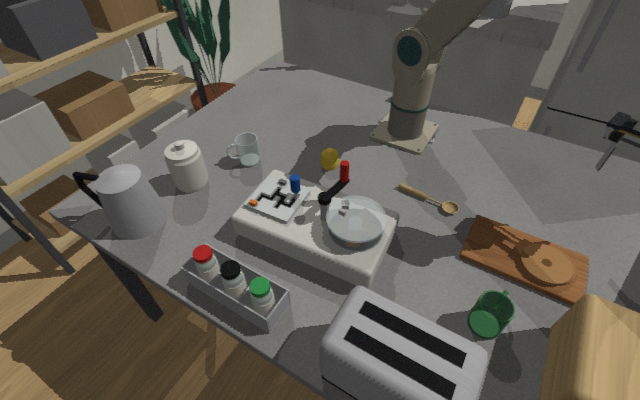

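View pics/t1.png

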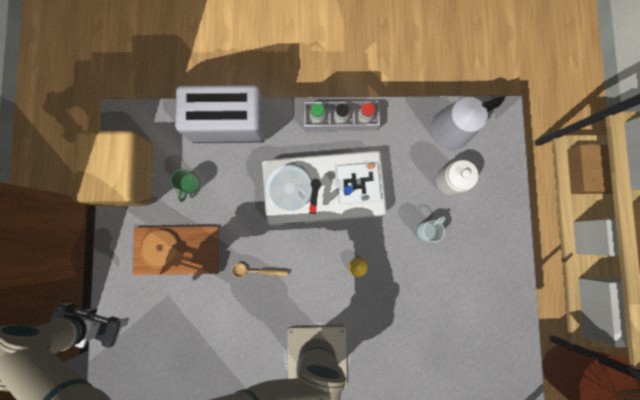

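The scene view shows the red latch knob at (344,172), the blue lever knob at (295,184) and the orange clip at (253,203). The top view has them at (313,210), (349,188) and (371,166). The orange clip is at the far right corner of the gate, so it marks slot 3. Next I'll measure them.

Run:
```python
from h import *
for n in('scene','top'):
    s=snap(n);P=cloud(s);h=cv2.cvtColor(s['pixels'],cv2.COLOR_RGB2HSV);H,S,V=h[...,0].astype(int),h[...,1],h[...,2]
    box=np.zeros((400,640),bool)
    if n=='scene': box[140:280,225:400]=1
    else: box[145:222,260:388]=1
    for c,m in dict(red=((H<5)|(H>174))&(S>150)&(V>60),blue=(H>105)&(H<130)&(S>120)&(V>50),orange=(H>6)&(H<16)&(S>150)&(V>100)).items():
        m=m&box&(s['range_z']>0)
        k,l,st,ce=cv2.connectedComponentsWithStats(m.astype(np.uint8))
        if k<2: print(n,c,'none');continue
        i=1+st[1:,4].argmax();q=P[l==i];t=q[q[:,2]>np.percentile(q[:,2],90)-.006]
        print(n,c,st[i],'med',np.median(q,0).round(3),'min',q.min(0).round(3),'max',q.max(0).round(3),'top',t.mean(0).round(4),len(t))
    # white plate / deck levels and yaw
    q=P[box&(P[...,2]>.03)];hh,e=np.histogram(q[:,2],bins=np.arange(.03,.3,.005))
    print([(round(a,3),b) for a,b in zip(e,hh) if b>30])
    w=(P[...,2]>.04)&box&(P[...,2]<.25)
    if n=='top':
        for lo,hi in((.05,.25),):
            q=P[w][:,:2].astype(np.float32);r=cv2.minAreaRect(q*1000);print(r)
```

```text
scene red [340 161   9  21 157] med [0.516 0.015 0.203] min [0.498 0.002 0.162] max [0.523 0.022 0.225] top [0.5112 0.0118 0.2217] 50
scene blue [290 174  10  19 155] med [ 0.58  -0.101  0.155] min [ 0.412 -0.212 -0.   ] max [ 0.588 -0.093  0.171] top [ 0.5744 -0.1058  0.1676] 62
scene orange [249 200   8   6  28] med [ 0.661 -0.188  0.107] min [ 0.654 -0.198  0.098] max [ 0.667 -0.18   0.11 ] top [ 0.6606 -0.1895  0.1072] 24
[(np.float64(0.03), np.int64(214)), (np.float64(0.035), np.int64(193)), (np.float64(0.04), np.int64(207)), (np.float64(0.045), np.int64(249)), (np.float64(0.05), np.int64(250)), (np.float64(0.055), np.int64(277)), (np.float64(0.06), np.int64(253)), (np.float64(0.065), np.int64(334)), (np.float64(0.07), np.int64(314)), (np.float64(0.075), np.int64(430)), (np.float64(0.08), np.int64(3539)), (np.float64(0.085), np.int64(1225)), (np.float64(0.09), np.int64(507)), (np.float64(0.095), np.int64(993)), (np.float64(0.1), np.int64(124)), (np.float64(0.105), np.int64(155)), (np.float64(0.11), np.int64(277)), (np.float64(0.115), np.int64(116)), (np.float64(0.12), np.int64(3
[... 810 characters left out ...]
5
[(np.float64(0.07), np.int64(73)), (np.float64(0.075), np.int64(363)), (np.float64(0.08), np.int64(2246)), (np.float64(0.085), np.int64(1705)), (np.float64(0.09), np.int64(444)), (np.float64(0.095), np.int64(692)), (np.float64(0.1), np.int64(110)), (np.float64(0.105), np.int64(32)), (np.float64(0.125), np.int64(50)), (np.float64(0.13), np.int64(850)), (np.float64(0.135), np.int64(686)), (np.float64(0.14), np.int64(56)), (np.float64(0.145), np.int64(31)), (np.float64(0.16), np.int64(88)), (np.float64(0.165), np.int64(124)), (np.float64(0.17), np.int64(50)), (np.float64(0.22), np.int64(33))]
((595.5918579101562, -29.27301025390625), (231.09878540039062, 420.1586608886719), 4.123178482055664)
```

>>> {"name": "apply_moves", "arguments": {
  "plan": [
    [94,0,0,-45,0],
    [94,0,0,-45,0],
    [94,0,0,-45,0],
    [94,-30,-31,0,0],
    [94,-30,-31,0,0],
    [94,-30,-31,0,0],
    [94,-30,-31,0,0],
    [94,-30,-31,0,0],
    [94,-30,-31,0,0],
    [94,-30,-31,0,0]
  ]
}}

```text
time_s: 1.2
ee_pos: [0.3286, 0.3486, 0.3154]
eef_rot: [[-0.959, 0.282, -0.002], [0.282, 0.959, -0.0], [0.002, -0.001, -1.0]]
ft_force: [0.1, -0.0, 0.4]
finger_gap: 1.001
```

>>> {"name": "apply_moves", "arguments": {
  "plan": [
    [94,-30,-31,0,-0.06],
    [94,-30,-31,0,-0.06],
    [94,-30,-31,0,-0.06],
    [94,-30,-31,0,-0.06],
    [94,-30,-31,0,-0.06],
    [94,-30,-31,0,-0.06],
    [94,-30,-31,0,0],
    [94,-10,-10,0,0],
    [94,0,0,0,0]
  ]
}}

```text
time_s: 2.1
ee_pos: [0.5324, 0.0854, 0.3156]
eef_rot: [[-0.997, -0.08, 0.0], [-0.08, 0.997, -0.002], [-0.0, -0.002, -1.0]]
ft_force: [0.2, -0.3, 0.7]
finger_gap: 0.998
```

Run:
```python
from h import *
st=readout.read_state();print(st['ee_pos'],st['eef_rot'].round(3).tolist(),st['joints'].round(1),st['time_s'])
s=snap('wrist','w1.png');print(s['eye'],s['fx'],np.array(s['orientation']).round(3).tolist())
```

```text
[0.53242528 0.08542061 0.3156343 ] [[-0.997, -0.08, 0.0], [-0.08, 0.997, -0.002], [-0.0, -0.002, -1.0]] [-21.8  19.7  13.6  93.3  -4.8  67.7  87.5] 2.1
[0.46637544 0.07949036 0.52292498] 305.3160967517117 [[-0.079, 0.97, 0.229], [0.997, 0.078, 0.017], [-0.001, 0.229, -0.973]]
```

View pics/w1.png

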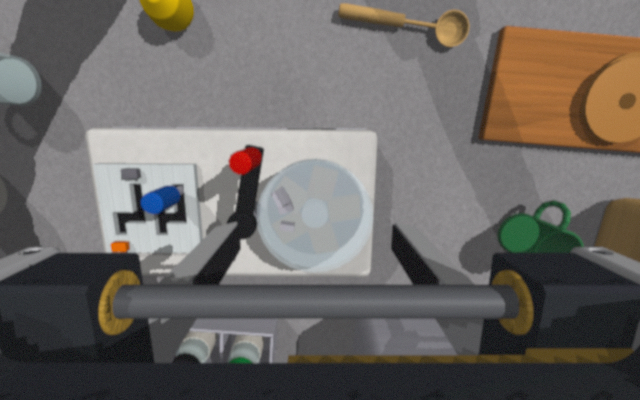

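The wrist view (up is towards the robot, right is +y) shows the red knob top at (240,162), the pivot hub at (242,224), the blue knob top at (153,204), the orange clip at (120,246) and the grey clip at (130,174). I'll measure from this view.

```bash
cat >> h.py <<'E'
def ray(s,u,v,z):
    d=np.array(s['orientation'])@np.array([(u-s['cx'])/s['fx'],(v-s['cy'])/s['fy'],1]);e=np.array(s['eye'])
    return e+d*(z-e[2])/d[2]
def masks(s):
    h=cv2.cvtColor(s['pixels'],cv2.COLOR_RGB2HSV);H,S,V=h[...,0].astype(int),h[...,1],h[...,2]
    return dict(red=((H<5)|(H>174))&(S>150)&(V>60),blue=(H>105)&(H<130)&(S>120)&(V>50),orange=(H>6)&(H<16)&(S>150)&(V>100),black=(V<45))
E
python3 - <<'E'
from h import *
s=snap('wrist');P=cloud(s);M=masks(s)
box=np.zeros((400,640),bool);box[130:258,85:275]=1
for c in('red','blue','orange'):
    m=M[c]&box&(s['range_z']>0);q=P[m];zt=np.percentile(q[:,2],95)
    t=m&(P[...,2]>zt-.008);v,u=np.nonzero(t)
    (uc,vc),r=cv2.minEnclosingCircle(np.stack([u,v],1).astype(np.float32))
    print(c,round(zt,3),(uc,vc,r),P[t].mean(0).round(4),ray(s,uc,vc,{'red':.223,'blue':.167,'orange':.107}[c]).round(4))
m=M['black']&box&(P[...,2]>.12)&(P[...,2]<.25);m[:,:215]=0
q=P[m];print(len(q),np.histogram(q[:,2],bins=np.arange(.12,.25,.01)))
for y in range(150,245,6):
    r=np.nonzero(m[y])[0]
    if len(r): print(y,r.min(),r.max(),np.median(P[y,r],0).round(3))
# plate: depth step .095, deck
w=box&(P[...,2]>.0895)&(P[...,2]<.1);w[:,205:]=0
print(cv2.minAreaRect((P[w][:,:2]*1000).astype(np.float32)))
d=(P[...,2]>.06)&(P[...,2]<.15);d[270:]=0
print(cv2.minAreaRect((P[d][:,:2]*1000).astype(np.float32)))
im=cv2.resize(cv2.cvtColor(s['pixels'],cv2.COLOR_RGB2BGR)[120:280,80:300],None,fx=3,fy=3,interpolation=2);cv2.imwrite('pics/w2.png',im)
E
```

```text
red 0.225 (240.2251434326172, 162.8391876220703, 11.971574783325195) [0.5056 0.0091 0.2239] [0.5057 0.0088 0.223 ]
blue 0.17 (152.42308044433594, 202.14102172851562, 12.606321334838867) [ 0.5692 -0.1076  0.1687] [ 0.569  -0.1085  0.167 ]
orange 0.446 (118.0, 252.0, 6.000100135803223) [0.5026 0.0297 0.4464] [ 0.6659 -0.1936  0.107 ]
1045 (array([  0,   0,   0,   0, 823, 222,   0,   0,   0,   0,   0,   0]), array([0.12, 0.13, 0.14, 0.15, 0.16, 0.17, 0.18, 0.19, 0.2 , 0.21, 0.22,
       0.23, 0.24]))
150 260 260 [0.497 0.017 0.162]
168 256 258 [0.518 0.015 0.164]
174 248 257 [0.526 0.01  0.165]
180 241 256 [0.533 0.005 0.164]
186 240 255 [0.541 0.005 0.164]
192 239 254 [0.548 0.003 0.164]
198 238 253 [0.555 0.002 0.165]
204 237 253 [0.563 0.002 0.164]
210 237 252 [0.571 0.001 0.164]
216 232 251 [ 0.577 -0.001  0.17 ]
222 239 254 [0.584 0.006 0.17 ]
228 240 254 [0.591 0.006 0.17 ]
234 240 250 [0.599 0.005 0.17 ]
((601.0165405273438, -152.42974853515625), (132.5565185546875, 141.51657104492188), 4.180980682373047)
((489.65362548828125, 106.99923706054688), (383.5521240234375, 961.3470458984375), 4.255842208862305)
```

View pics/w2.png

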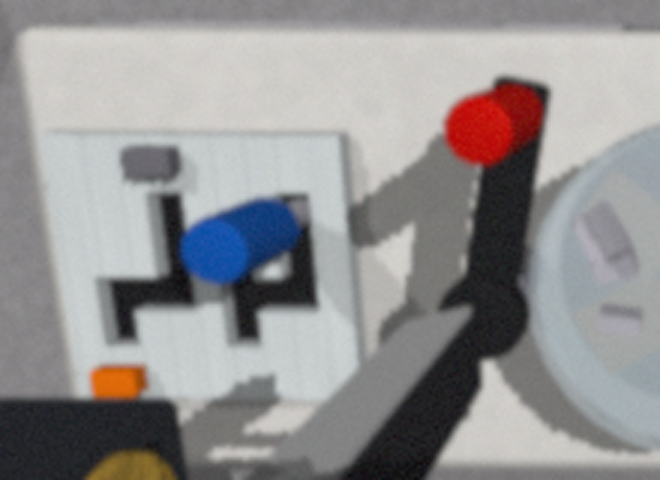

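>>> {"name": "apply_moves", "arguments": {
  "plan": [
    [50,16,-37,0,0],
    [50,17,-37,0,0],
    [50,0,0,0,0.1],
    [50,0,0,0,0.1],
    [50,0,0,40,0],
    [50,0,0,0,0]
  ]
}}

```text
time_s: 2.8
ee_pos: [0.4977, 0.0201, 0.2759]
eef_rot: [[-0.994, 0.108, -0.001], [0.108, 0.994, 0.006], [0.002, 0.006, -1.0]]
ft_force: [-0.2, 0.6, -0.8]
finger_gap: 0.545
```

>>> {"name": "apply_moves", "arguments": {
  "plan": [
    [50,-9,-10,0,0.01],
    [50,0,0,0,0],
    [50,0,0,30,0],
    [50,0,0,30,0],
    [50,0,0,25,0],
    [50,0,0,0,0]
  ]
}}

```text
time_s: 3.4
ee_pos: [0.5131, 0.0124, 0.197]
eef_rot: [[-0.994, 0.112, 0.013], [0.112, 0.994, 0.01], [-0.012, 0.011, -1.0]]
ft_force: [-0.3, -0.0, 1.0]
finger_gap: 0.533
```

>>> {"name": "apply_moves", "arguments": {
  "plan": [
    [50,0,0,0,0],
    [40,7,-4,8,0],
    [32,0,0,0,0],
    [32,0,0,0,0],
    [32,0,0,0,0]
  ],
  "newtons": 5
}}

```text
time_s: 3.9
ee_pos: [0.5093, 0.009, 0.1939]
eef_rot: [[-0.993, 0.112, 0.022], [0.112, 0.994, 0.011], [-0.021, 0.013, -1.0]]
ft_force: [-0.5, -0.4, -0.2]
finger_gap: 0.34
```

Run:
```python
from h import *
st=readout.read_state();print(st['ee_pos'],st['eef_rot'].round(3).tolist(),st['joints'].round(1),st['finger_gap']*94,st['ft_force'])
s=snap('wrist');b=snap('scene')
cv2.imwrite('pics/w3.png',cv2.cvtColor(np.hstack([s['pixels'][100:380,120:520],cv2.resize(b['pixels'][110:250,200:400],(400,280))]),cv2.COLOR_RGB2BGR))
```

```text
[0.50926321 0.00903476 0.1939174 ] [[-0.993, 0.112, 0.022], [0.112, 0.994, 0.011], [-0.021, 0.013, -1.0]] [-14.9  23.2  15.5 109.6  -9.1  47.   89.1] 31.9685161677371 [-0.53998372 -0.36439547 -0.24119424]
```

View pics/w3.png

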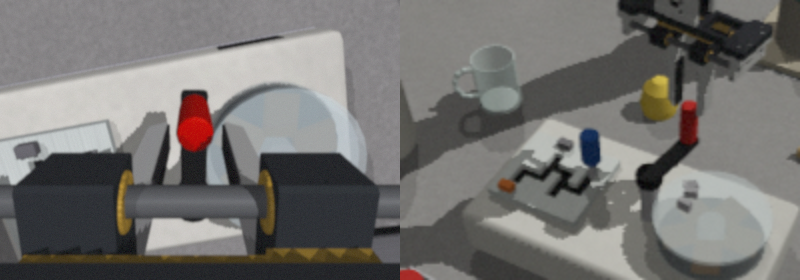

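The wrist view has the red knob between the fingers left to right. The scene view leaves their depth order unclear, so I'll project the TCP into both views.

```bash
cat >> h.py <<'E'
def proj(s,p):
    c=np.array(s['orientation']).T@(np.array(p)-np.array(s['eye']));return np.array([c[0]/c[2]*s['fx']+s['cx'],c[1]/c[2]*s['fy']+s['cy'],c[2]])
E
python3 - <<'E'
from h import *
st=readout.read_state();R=st['eef_rot'];t=st['ee_pos']
for n in('wrist','scene'):
    s=snap(n);P=cloud(s);m=masks(s)['red'];m[:110]=0;m[240:]=0
    if n=='scene': m[:,:320]=0;m[:,400:]=0
    q=P[m&(P[...,2]>.1)];tt=m&(P[...,2]>np.percentile(q[:,2],95)-.008);v,u=np.nonzero(tt)
    print(n,'tcp',proj(s,t).round(1),'grasp',proj(s,t-.019*R[:,2]).round(1),'fingertips',[proj(s,t+R@[0,k*.022,0]).round(1) for k in(-1,1)],'red top',u.mean(),v.mean(),P[tt].mean(0).round(4),np.percentile(q[:,2],95))
    print('knob proj',proj(s,[.5057,.009,.223]).round(1),proj(s,[.5057,.009,.163]).round(1))
    if n=='scene':
        cv2.imwrite('pics/w4.png',cv2.resize(cv2.cvtColor(s['pixels'][90:220,270:430],cv2.COLOR_RGB2BGR),None,fx=4,fy=4))
E
```

```text
wrist tcp [3.168e+02 2.225e+02 2.000e-01] grasp [3.169e+02 2.314e+02 2.000e-01] fingertips [array([2.858e+02, 2.225e+02, 2.000e-01]), array([3.477e+02, 2.225e+02, 2.000e-01])] red top 314.61881785283475 227.2509047044632 [0.5015 0.0081 0.2252] 0.22516980432864786
knob proj [3.168e+02 2.323e+02 2.000e-01] [3.155e+02 2.058e+02 2.000e-01]
scene tcp [343.4 171.2   1. ] grasp [343.7 165.7   0.9] fingertips [array([336.6, 168. ,   1. ]), array([350.3, 174.6,   0.9])] red top 344.02222222222224 163.86666666666667 [0.5118 0.0111 0.222 ] 0.22384280165217946
knob proj [344.5 161.9   0.9] [343.6 178.9   1. ]
```

View pics/w4.png

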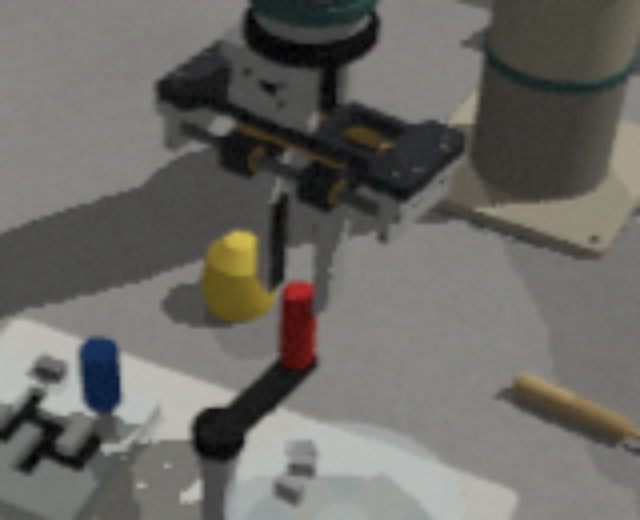

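Run:
```python
from h import *
st=readout.read_state();R=st['eef_rot'];t=st['ee_pos']
s=snap('scene');P=cloud(s)
print(s['eye'],s['cx'],s['cy'])
for n,(c0,c1) in dict(L=(335,343),R=(346,356)).items():
    for v in range(140,176,3):
        r=P[v,c0:c1];k=(r[:,2]>.14)
        q=(r[k]-t)@R
        print(n,v,[tuple((x*1000).round().astype(int)) for x in q])
```

```text
[1.14838707 0.33480463 0.83820703] 319.82787974353204 199.3413197119106
L 140 [(np.int64(-12), np.int64(-21), np.int64(-98)), (np.int64(-10), np.int64(-20), np.int64(-98)), (np.int64(-10), np.int64(-17), np.int64(-99)), (np.int64(-6), np.int64(-16), np.int64(-97)), (np.int64(-4), np.int64(-15), np.int64(-96)), (np.int64(3), np.int64(-16), np.int64(-92)), (np.int64(7), np.int64(-16), np.int64(-89))]
L 143 [(np.int64(-10), np.int64(-23), np.int64(-87)), (np.int64(-12), np.int64(-18), np.int64(-90)), (np.int64(-9), np.int64(-17), np.int64(-89)), (np.int64(-6), np.int64(-16), np.int64(-87)), (np.int64(-4), np.int64(-14), np.int64(-87)), (np.int64(3), np.int64(-17), np.int64(-82)), (np.int64(6), np.int64(-16), np.int64(-81))]
L 146 [(np.int64(-10), np.int64(-22), np.int64(-78)), (np.int64(-10), np.int64(-19), np.int64(-80)), (np.int64(-9), np.int64(-17), np.int64(-80)), (np.int64(-7), np.int64(-15), np.int64(-79)), (np.int64(-1), np.int64(-16), np.int64(-75)), (np.int64(1), np.int64(-15), np.int64(-75)), (np.int64(9), np.int64(-17), np.int64(-69))]
L 149 [(np.int64(-10), np.int64(-22), np
[... 5278 characters left out ...]
.int64(-45)), (np.int64(-6), np.int64(29), np.int64(-43)), (np.int64(-1), np.int64(28), np.int64(-40)), (np.int64(2), np.int64(29), np.int64(-38))]
R 167 [(np.int64(-5), np.int64(11), np.int64(-24)), (np.int64(-3), np.int64(12), np.int64(-23)), (np.int64(-11), np.int64(21), np.int64(-33)), (np.int64(-10), np.int64(23), np.int64(-33)), (np.int64(-11), np.int64(26), np.int64(-35)), (np.int64(-9), np.int64(28), np.int64(-35))]
R 170 [(np.int64(-5), np.int64(11), np.int64(-13)), (np.int64(1), np.int64(10), np.int64(-9)), (np.int64(4), np.int64(11), np.int64(-7))]
R 173 [(np.int64(-3), np.int64(10), np.int64(-1)), (np.int64(0), np.int64(11), np.int64(0)), (np.int64(6), np.int64(11), np.int64(4))]
```

Run:
```python
from h import *
st=readout.read_state();R=st['eef_rot'];t=st['ee_pos'];print(t,st['joints'].round(2))
for n in('wrist','scene','top'):
    s=snap(n);P=cloud(s);q=((P-t)@R)[s['range_z']>0]*1000
    f=q[(abs(q[:,0])<13)&(abs(q[:,1])>14.5)&(abs(q[:,1])<34)&(q[:,2]>-100)&(q[:,2]<15)]
    print(n,len(f),np.histogram(f[:,2],bins=np.arange(-100,16,10))[0],f.max(0).round() if len(f) else '',f.min(0).round() if len(f) else '')
    b=q[(abs(q[:,0])<45)&(abs(q[:,1])<95)&(abs(q[:,1])>40)&(q[:,2]>-200)&(q[:,2]<-50)]
    if len(b):print(' body z max',np.percentile(b[:,2],[50,90,99]),np.percentile(b[:,1],[1,99]))
    k=masks(s)['red'].ravel()[ (s['range_z']>0).ravel()];kk=q[k&(abs(q[:,0])<30)&(abs(q[:,1])<30)]
    if len(kk):print(' knob',kk.min(0).round(),kk.max(0).round(),np.median(kk,0).round())
```

```text
[0.50910688 0.0091334  0.19336992] [-14.88  23.3   15.53 109.61  -9.14  46.98  89.13]
wrist 3445 [626 658 596 512 432 349 254  18   0   0   0] [ 10.  27. -28.] [ -10.  -29. -100.]
 body z max [-142.37836607 -130.95701555 -126.57104534] [-76.19883716  75.22967659]
 knob [ -9. -12. -33.] [15.  9. 29.] [  9.  -2. -30.]
scene 321 [52 51 47 49 40 44 29  9  0  0  0] [ 10.  30. -27.] [ -13.  -25. -100.]
 body z max [-163.61705935 -134.27022292 -125.30061637] [-86.05130686  89.84548896]
 knob [-12.  -7. -32.] [11. 12. 30.] [-7.  6. -8.]
top 0 [0 0 0 0 0 0 0 0 0 0 0]  
 body z max [-166.85288098 -164.37572887 -160.06257238] [-85.27747682  90.42683274]
```

Both cameras agree that the real fingertips end about 29 mm short of the reported TCP, so they are only level with the knob's top. I'll add 29 mm to every height and descend further.

>>> {"name": "apply_moves", "arguments": {
  "plan": [
    [42,1,0,0,0],
    [42,0,0,12,0],
    [42,0,0,12,0],
    [42,0,0,12,0],
    [42,0,0,0,0],
    [31,0,0,0,0],
    [31,0,0,0,0],
    [31,0,0,0,0]
  ]
}}

```text
time_s: 5.1
ee_pos: [0.5096, 0.0097, 0.1574]
eef_rot: [[-0.993, 0.112, 0.023], [0.112, 0.994, 0.011], [-0.022, 0.013, -1.0]]
ft_force: [0.4, 0.3, -0.2]
finger_gap: 0.329
```

```bash
cat > chk.py <<'E'
from h import *
st=readout.read_state();R=st['eef_rot'];t=st['ee_pos'];print(st['time_s'],t.round(4),R.round(3).tolist(),st['joints'].round(1),'F',st['ft_force'].round(1),'gap',st['finger_gap']*94)
E=np.array([.5895,-.001])
d=t[:2]-E;print('r',np.hypot(*d),'turn',np.deg2rad(184.2)-np.arctan2(d[1],d[0])%(2*np.pi),'toolx err',np.arctan2(*(R[:2,0]@np.array([[ -d[1],d[0]],[d[0],d[1]]]).T)))
import sys
col=sys.argv[1] if len(sys.argv)>1 else 'red'
for n in('wrist','scene'):
    s=snap(n);P=cloud(s);ok=s['range_z']>0;q=P[ok];m=masks(s)[col][ok];w=(q-t)@R*1000
    k=m&(abs(w[:,:2])<35).all(1)&(w[:,2]<60);kk=w[k]
    if k.sum()>9:print(n,k.sum(),'knob tool',np.percentile(kk,2,0).round(),np.percentile(kk,98,0).round(),'ztop',np.percentile(q[k][:,2],98).round(4))
E
python3 chk.py
```

```text
5.1 [0.5096 0.0097 0.1574] [[-0.993, 0.112, 0.023], [0.112, 0.994, 0.011], [-0.022, 0.013, -1.0]] [-14.1  26.1  14.6 112.1 -10.5  41.7  90.3] F [ 0.4  0.3 -0.2] gap 30.90839727381963
r 0.08061254472291299 turn 0.20624007569645375 toolx err 0.02068377618186631
wrist 2528 knob tool [ -8. -11. -68.] [ 14.   8. -14.] ztop 0.2254
scene 142 knob tool [-13.  -7. -67.] [  7.  11. -10.] ztop 0.2244
```

>>> {"name": "apply_moves", "arguments": {
  "plan": [
    [31,1,6.8,0,0.08],
    [31,0,6.8,0,0.08],
    [31,0,6.8,0,0.08],
    [31,0,6.8,0,0.08],
    [31,0,0,0,0],
    [31,0,0,0,0]
  ]
}}

```text
time_s: 5.8
ee_pos: [0.5158, 0.0354, 0.1594]
eef_rot: [[-0.903, 0.429, 0.026], [0.429, 0.903, 0.01], [-0.02, 0.02, -1.0]]
ft_force: [-0.1, 0.4, -0.4]
finger_gap: 0.328
```

```bash
python3 chk.py
```

```text
5.8 [0.5158 0.0354 0.1594] [[-0.903, 0.429, 0.026], [0.429, 0.903, 0.01], [-0.02, 0.02, -1.0]] [-20.8  26.9  20.2 111.2 -14.1  42.6  72.1] F [-0.1  0.4 -0.4] gap 30.83298625359232
r 0.08218772119393172 turn 0.5324022116665463 toolx err 0.015284251486477697
wrist 2506 knob tool [ -9. -13. -66.] [ 12.   7. -12.] ztop 0.2254
scene 127 knob tool [-13. -10. -65.] [ 5. 10. -8.] ztop 0.224
```

>>> {"name": "apply_moves", "arguments": {
  "plan": [
    [31,0,6.8,0,0.08],
    [31,0,6.8,0,0.08],
    [31,0,6.8,0,0.08],
    [31,0,6.8,0,0.08],
    [31,0,6.8,0,0.08],
    [31,0,6.8,0,0.08],
    [31,0,0,0,0],
    [31,0,0,0,0]
  ]
}}

```text
time_s: 6.7
ee_pos: [0.5332, 0.0557, 0.1602]
eef_rot: [[-0.585, 0.811, 0.013], [0.811, 0.585, 0.0], [-0.007, 0.011, -1.0]]
ft_force: [-0.5, 1.2, -0.2]
finger_gap: 0.332
```

```bash
python3 chk.py
```

```text
6.7 [0.5332 0.0557 0.1602] [[-0.585, 0.811, 0.013], [0.811, 0.585, 0.0], [-0.007, 0.011, -1.0]] [-28.3  30.1  28.8 107.7 -19.5  46.3  46.5] F [-0.5  1.2 -0.2] gap 31.21594547847029
r 0.07991569642971967 turn 0.8625921381326833 toolx err -0.15614863380059418
wrist 2506 knob tool [ -7. -14. -66.] [ 14.   6. -11.] ztop 0.2259
scene 18 knob tool [ -8.   3. -28.] [12. 11. -5.] ztop 0.188
```

>>> {"name": "apply_moves", "arguments": {
  "plan": [
    [31,3,12,0,-0.02],
    [31,2,12,0,0.02],
    [31,1,12,0,0.06],
    [31,0,0,0,0]
  ]
}}

```text
time_s: 7.2
ee_pos: [0.5498, 0.0683, 0.1606]
eef_rot: [[-0.532, 0.847, -0.006], [0.847, 0.532, -0.015], [-0.009, -0.013, -1.0]]
ft_force: [-6.8, -2.6, 5.3]
finger_gap: 0.641
```

```bash
python3 chk.py
```

```text
7.2 [0.5498 0.0683 0.1606] [[-0.532, 0.847, -0.006], [0.847, 0.532, -0.015], [-0.009, -0.013, -1.0]] [-30.1  32.5  30.3 103.7 -19.7  49.6  41.4] F [-6.8 -2.6  5.3] gap 60.286803528582844
r 0.07987089749647067 turn 1.1235669741511463 toolx err 0.040164217366278725
wrist 2654 knob tool [ -8. -29. -67.] [ 13.  -8. -12.] ztop 0.2277
scene 12 knob tool [ -8. -10. -31.] [ -5.  -6. -10.] ztop 0.1919
```

Pushing spread the fingers because the grip limit was only 5 N. I'll hold the opening with more force.

>>> {"name": "apply_moves", "arguments": {
  "plan": [
    [55,0,0,0,0],
    [50,0,0,0,0],
    [45,0,0,0,0],
    [40,0,0,0,0],
    [35,0,0,0,0],
    [31,0,0,0,0],
    [31,0,0,0,0]
  ],
  "newtons": 40
}}

```text
time_s: 8.0
ee_pos: [0.5366, 0.061, 0.1602]
eef_rot: [[-0.532, 0.846, -0.03], [0.847, 0.532, -0.02], [-0.001, -0.036, -0.999]]
ft_force: [-1.5, -1.3, 1.0]
finger_gap: 0.336
```

```bash
python3 chk.py
```

```text
8.0 [0.5366 0.061  0.1602] [[-0.532, 0.846, -0.03], [0.847, 0.532, -0.02], [-0.001, -0.036, -0.999]] [-29.9  32.2  30.5 104.4 -19.1  50.6  41.6] F [-1.5 -1.3  1. ] gap 31.595706552175322
r 0.08151068986614281 turn 0.9375914740595044 toolx err -0.1453363490456948
wrist 2605 knob tool [ -8. -15. -68.] [ 13.   7. -13.] ztop 0.2284
scene 12 knob tool [ -8.   6. -29.] [10. 12. -8.] ztop 0.189
```

>>> {"name": "apply_moves", "arguments": {
  "plan": [
    [31,0,12,0,0],
    [31,0,12,0,0],
    [31,0,12,0,0.03],
    [31,0,0,0,0]
  ]
}}

```text
time_s: 8.5
ee_pos: [0.5353, 0.0624, 0.1596]
eef_rot: [[-0.497, 0.863, -0.094], [0.868, 0.496, -0.037], [0.014, -0.1, -0.995]]
ft_force: [0.3, 1.0, -0.0]
finger_gap: 0.328
```

```bash
python3 chk.py
```

```text
8.5 [0.5353 0.0624 0.1596] [[-0.497, 0.863, -0.094], [0.868, 0.496, -0.037], [0.014, -0.1, -0.995]] [-30.2  34.7  31.5 100.6 -18.7  56.   38.7] F [ 0.3  1.  -0. ] gap 30.85323943713391
r 0.08341239522127815 turn 0.9366894584293313 toolx err -0.18703516250309596
wrist 2635 knob tool [ -8. -13. -71.] [ 13.  10. -16.] ztop 0.2297
```

>>> {"name": "apply_moves", "arguments": {
  "plan": [
    [31,1,12,-4,-0.05],
    [31,1,12,-4,0],
    [31,1,12,-4,0],
    [31,0,0,0,0]
  ]
}}

```text
time_s: 9.0
ee_pos: [0.5565, 0.0802, 0.1656]
eef_rot: [[-0.541, 0.833, -0.113], [0.841, 0.54, -0.044], [0.025, -0.118, -0.993]]
ft_force: [-0.3, 0.4, 0.2]
finger_gap: 0.333
```

```bash
python3 chk.py
```

```text
9.0 [0.5565 0.0802 0.1656] [[-0.541, 0.833, -0.113], [0.841, 0.54, -0.044], [0.025, -0.118, -0.993]] [-30.3  36.7  30.5  95.2 -18.   60.3  39. ] F [-0.3  0.4  0.2] gap 31.34618110529313
r 0.08766315986160648 turn 1.2579424046012302 toolx err 0.18560435710066922
wrist 2419 knob tool [-11. -12. -68.] [  7.  11. -13.] ztop 0.2331
scene 25 knob tool [-16.  10. -31.] [  3.  18. -10.] ztop 0.1942
```

>>> {"name": "apply_moves", "arguments": {
  "plan": [
    [31,-1,6,-0.5,0.08],
    [31,-1,7,-0.5,0.08],
    [31,-1,7,0,0.06],
    [31,0,0,0,0]
  ]
}}

```text
time_s: 9.5
ee_pos: [0.5766, 0.0884, 0.164]
eef_rot: [[-0.34, 0.934, -0.109], [0.94, 0.338, -0.041], [-0.002, -0.116, -0.993]]
ft_force: [-1.6, -0.8, 0.8]
finger_gap: 0.332
```

```bash
python3 chk.py
```

```text
9.5 [0.5766 0.0884 0.164 ] [[-0.34, 0.934, -0.109], [0.94, 0.338, -0.041], [-0.002, -0.116, -0.993]] [-31.9  39.1  33.9  92.2 -21.1  62.3  28. ] F [-1.6 -0.8  0.8] gap 31.18478449048989
r 0.09028371627008233 turn 1.5003932864580378 toolx err 0.20328650389399716
wrist 2295 knob tool [-15. -13. -62.] [ 4. 10. -7.] ztop 0.2255
scene 32 knob tool [-16.   7. -26.] [ 4. 16. -1.] ztop 0.1883
```

The knob's top is back at its down height (0.2255) and the turn is about 1.54, so the latch has dropped. I'll release it, rise and look.

>>> {"name": "apply_moves", "arguments": {
  "plan": [
    [50,0,0,0,0],
    [70,0,0,0,0],
    [70,0,0,0,0],
    [70,0,-3,-30,0],
    [70,0,-3,-40,0],
    [70,0,0,-45,0],
    [70,0,0,0,0]
  ]
}}

```text
time_s: 10.3
ee_pos: [0.5829, 0.0919, 0.2823]
eef_rot: [[-0.345, 0.933, -0.108], [0.939, 0.342, -0.038], [0.001, -0.114, -0.993]]
ft_force: [0.3, -0.6, -0.2]
finger_gap: 0.744
```

```bash
cat > latch.py <<'E'
from h import *
st=readout.read_state();print(st['time_s'],st['ee_pos'].round(4),st['eef_rot'].round(3).tolist(),st['joints'].round(1),st['ft_force'].round(1))
for n in('scene','top','wrist'):
    s=snap(n);P=cloud(s);m=masks(s)
    for c,(x,y) in dict(red=(.55,.06),blue=(.6,-.13)).items():
        k=m[c]&(abs(P[...,0]-x)<.09)&(abs(P[...,1]-y)<.08)&(P[...,2]>.12)
        if k.sum()<8: print(n,c,'-');continue
        zt=np.percentile(P[k][:,2],95);q=P[k&(P[...,2]>zt-.008)].mean(0)
        d=q[:2]-[.5895,-.001];g=q[:2]-[.601,-.1525];a=np.deg2rad(4.2)
        print(n,c,q.round(4),'zt',zt.round(4),'turn',(np.deg2rad(184.2)-np.arctan2(d[1],d[0])%(2*np.pi)).round(3) if c=='red' else 'gate %s'%((np.array([[np.cos(a),np.sin(a)],[-np.sin(a),np.cos(a)]])@g)*1000).round(1))
E
python3 latch.py
python3 - <<'E'
from h import *
s=snap('scene');w=snap('wrist')
cv2.imwrite('pics/w5.png',cv2.cvtColor(np.hstack([cv2.resize(s['pixels'][140:270,225:405],(540,390)),cv2.resize(w['pixels'],(624,390))])[:, :],cv2.COLOR_RGB2BGR)[:,:1164])
i=cv2.imread('pics/w5.png');cv2.imwrite('pics/w5.png',cv2.resize(i,(800,268)))
E
```

```text
10.3 [0.5829 0.0919 0.2823] [[-0.345, 0.933, -0.108], [0.939, 0.342, -0.038], [0.001, -0.114, -0.993]] [-32.9  33.6  36.5  82.  -17.5  77.   25. ] [ 0.3 -0.6 -0.2]
scene red [0.586  0.0852 0.2222] zt 0.2238 turn 1.603
scene blue [ 0.575  -0.1047  0.1671] zt 0.1694 turn gate [-22.4  49.6]
top red -
top blue [ 0.5717 -0.1062  0.1688] zt 0.1724 turn gate [-25.9  48.3]
wrist red [0.5815 0.0832 0.224 ] zt 0.2254 turn 1.549
wrist blue [ 0.5705 -0.1058  0.1685] zt 0.1702 turn gate [-27.   48.8]
```

View pics/w5.png

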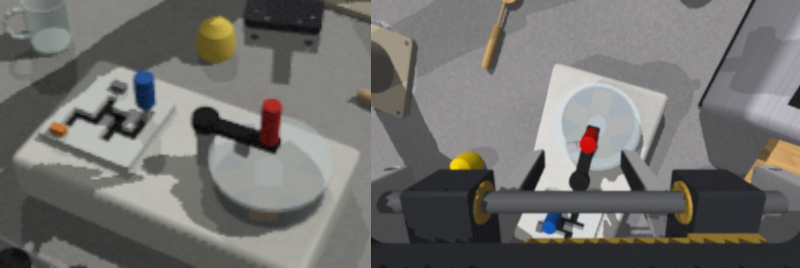

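The scene crop shows the latch arm lying across the lid with the red knob over the lid and the arm down. Its top is at 0.2238, as at the start. The lever is next, so I'll move above it and turn the jaws onto the gate's y.

>>> {"name": "apply_moves", "arguments": {
  "plan": [
    [70,-36,-17,0,0],
    [70,-36,-17,0,0],
    [70,-36,-17,0,0],
    [70,-36,-17,0,0],
    [70,-30,-15,0,0],
    [70,0,0,0,0]
  ]
}}

```text
time_s: 11.15
ee_pos: [0.5557, -0.1028, 0.2762]
eef_rot: [[-0.35, 0.927, -0.137], [0.937, 0.347, -0.041], [0.01, -0.142, -0.99]]
ft_force: [0.4, -1.2, 0.7]
finger_gap: 0.746
```

>>> {"name": "apply_moves", "arguments": {
  "plan": [
    [70,0,0,0,-0.14],
    [70,0,0,0,-0.14],
    [70,0,0,0,-0.14],
    [70,0,0,0,-0.14],
    [70,0,0,0,-0.14],
    [70,0,0,0,-0.14],
    [70,0,0,0,-0.14],
    [70,0,0,0,-0.14],
    [70,0,0,0,-0.14],
    [70,0,0,0,0]
  ]
}}

```text
time_s: 12.15
ee_pos: [0.5491, -0.0939, 0.2631]
eef_rot: [[-0.982, -0.105, -0.16], [-0.1, 0.994, -0.034], [0.163, -0.017, -0.986]]
ft_force: [-0.3, -0.0, 0.2]
finger_gap: 0.744
```

```bash
python3 latch.py
```

```text
12.15 [ 0.5491 -0.0939  0.2631] [[-0.982, -0.105, -0.16], [-0.1, 0.994, -0.034], [0.163, -0.017, -0.986]] [ -5.2  30.   16.4  86.4  -4.9  73.5 107.5] [-0.3 -0.   0.2]
scene red [0.5856 0.0851 0.2222] zt 0.2238 turn 1.599
scene blue [ 0.5756 -0.1045  0.1671] zt 0.1691 turn gate [-21.8  49.7]
top red [0.5815 0.0831 0.2235] zt 0.2263 turn 1.55
top blue -
wrist red [0.5706 0.0767 0.1816] zt 0.1852 turn 1.405
wrist blue [ 0.5695 -0.1094  0.1698] zt 0.1705 turn gate [-28.2  45.3]
```

>>> {"name": "apply_moves", "arguments": {
  "plan": [
    [60,-5,-9,0,0.015],
    [60,-5,-9,0,0.015],
    [60,0,0,0,0],
    [60,-4,0.5,25,0],
    [60,-4,0.5,25,0],
    [60,-4,0.5,25,0],
    [60,0,0,0,0]
  ]
}}

```text
time_s: 13.0
ee_pos: [0.5635, -0.1153, 0.1842]
eef_rot: [[-0.986, -0.06, -0.157], [-0.055, 0.998, -0.036], [0.159, -0.027, -0.987]]
ft_force: [-0.3, -0.2, -0.3]
finger_gap: 0.637
```

```bash
python3 chk.py blue
```

```text
13.0 [ 0.5635 -0.1153  0.1842] [[-0.986, -0.06, -0.157], [-0.055, 0.998, -0.036], [0.159, -0.027, -0.987]] [ -3.2  35.5  16.5  89.8  -6.4  64.5 107.5] F [-0.3 -0.2 -0.3] gap 59.87159028127917
r 0.11718354464365183 turn -1.273706023760731 toolx err -1.2917242210249167
wrist 1035 knob tool [-21.  -6.  11.] [ 3. 17. 36.] ztop 0.1707
scene 145 knob tool [-31.  -1.  12.] [-3. 22. 55.] ztop 0.1689
```

>>> {"name": "apply_moves", "arguments": {
  "plan": [
    [60,0,6,0,0],
    [60,-4,0.5,28,0],
    [60,-4,0.5,28,0],
    [60,-4,0.5,26,0],
    [60,0,0,0,0]
  ]
}}

```text
time_s: 13.6
ee_pos: [0.5725, -0.1097, 0.1103]
eef_rot: [[-0.989, -0.06, -0.135], [-0.055, 0.998, -0.038], [0.137, -0.03, -0.99]]
ft_force: [0.5, 0.5, -0.4]
finger_gap: 0.64
```

```bash
python3 chk.py blue
```

```text
13.6 [ 0.5725 -0.1097  0.1103] [[-0.989, -0.06, -0.135], [-0.055, 0.998, -0.038], [0.137, -0.03, -0.99]] [ -3.1  40.1  15.3  94.   -7.8  54.6 107.6] F [ 0.5  0.5 -0.4] gap 60.11543278482194
r 0.1100544405511242 turn -1.34285402873829 toolx err -1.3605517197924315
wrist 2312 knob tool [ -2. -14. -60.] [ 22.  10. -25.] ztop 0.1707
scene 140 knob tool [-11.  -8. -60.] [ 13.  15. -15.] ztop 0.17
```

>>> {"name": "apply_moves", "arguments": {
  "plan": [
    [60,8,0,12,0],
    [60,0,0,0,0],
    [45,0,0,0,0],
    [36,0,0,0,0],
    [36,0,0,0,0]
  ],
  "newtons": 15
}}

```text
time_s: 14.2
ee_pos: [0.5725, -0.112, 0.1107]
eef_rot: [[-0.992, -0.06, -0.115], [-0.055, 0.998, -0.041], [0.117, -0.034, -0.993]]
ft_force: [-0.4, 0.5, -0.3]
finger_gap: 0.423
```

```bash
python3 chk.py blue
```

```text
14.2 [ 0.5725 -0.112   0.1107] [[-0.992, -0.06, -0.115], [-0.055, 0.998, -0.041], [0.117, -0.034, -0.993]] [ -3.   39.4  15.3  95.3  -7.9  52.8 107.9] F [-0.4  0.5 -0.3] gap 39.72369016593296
r 0.11232657253082984 turn -1.345429500546568 toolx err -1.3629813749818176
wrist 2370 knob tool [ -3. -12. -60.] [ 21.  12. -23.] ztop 0.1707
scene 100 knob tool [-12.  -7. -75.] [ 12.  22. -15.] ztop 0.1833
```

>>> {"name": "apply_moves", "arguments": {
  "plan": [
    [40,4,0,6,0],
    [40,4,0,6,0],
    [40,3,0,5,0],
    [40,0,0,0,0]
  ]
}}

```text
time_s: 14.7
ee_pos: [0.5575, -0.1134, 0.0931]
eef_rot: [[-0.991, -0.06, -0.117], [-0.055, 0.998, -0.041], [0.119, -0.034, -0.992]]
ft_force: [-0.3, 0.1, 0.3]
finger_gap: 0.426
```

>>> {"name": "apply_moves", "arguments": {
  "plan": [
    [40,-3,1,-2,0],
    [40,-2,1,-1,0],
    [40,0,0,0,0],
    [26,0,0,0,0],
    [26,0,0,0,0],
    [26,0,0,0,0]
  ],
  "newtons": 12
}}

```text
time_s: 15.3
ee_pos: [0.5637, -0.1106, 0.0955]
eef_rot: [[-0.991, -0.06, -0.116], [-0.055, 0.998, -0.041], [0.118, -0.034, -0.992]]
ft_force: [0.1, -0.8, -0.6]
finger_gap: 0.305
```

```bash
python3 chk.py blue; python3 latch.py|grep blue
```

```text
15.3 [ 0.5637 -0.1106  0.0955] [[-0.991, -0.06, -0.116], [-0.055, 0.998, -0.041], [0.118, -0.034, -0.992]] [ -3.   39.9  15.1  97.3  -8.1  50.3 108. ] F [ 0.1 -0.8 -0.6] gap 28.682725535756912
r 0.11258458328891344 turn -1.266636184006864 toolx err -1.2841487094988913
wrist 2891 knob tool [ -6. -14. -76.] [ 15.  11. -34.] ztop 0.1707
scene 119 knob tool [ -35.  -10. -130.] [  3.  22. -32.] ztop 0.2199
scene blue [ 0.582  -0.104   0.1733] zt 0.1699 turn gate [-15.4  49.8]
top blue -
wrist blue [ 0.5675 -0.1098  0.1704] zt 0.1704 turn gate [-30.2  45.1]
```

```bash
cat > lev.py <<'E'
from h import *
import sys
a=.0732;G=np.array([[np.cos(a),-np.sin(a),0],[np.sin(a),np.cos(a),0],[0,0,1]])
R0=np.array([[-.991,-.06,-.116],[-.055,.998,-.041],[.118,-.034,-.992]]);p0=np.array([.5637,-.1106,.0955])-.048*R0[:,2]
st=readout.read_state();R=st['eef_rot'];p=st['ee_pos']-.048*R[:,2];g=G.T@(p-p0)*1000
print(st['time_s'],'along',g[0].round(1),'across',-g[1].round(1),'dz',g[2].round(1),'F gate',(G.T@st['ft_force']).round(1),'gap',(st['finger_gap']*94).round(1),'tilt',R[2].round(3))
s=snap('wrist');P=cloud(s);m=masks(s)['blue']&(P[...,2]>.12)&(P[...,2]<.2)
zt=np.percentile(P[m][:,2],95);q=P[m&(P[...,2]>zt-.006)].mean(0);k=G[:2,:2].T@(q[:2]-[.601,-.1525])*1000;print('cam along',(k[0]+30).round(1),'across',(45-k[1]).round(1),'ztop',zt.round(4))
if len(sys.argv)>2:
    d=np.array([float(sys.argv[1])-g[0],-(float(sys.argv[2])-(-g[1])),-g[2]]);print('tool shift',(R.T@G@d).round(1))
E
python3 lev.py 42 0
```

```text
Traceback (most recent call last):
  File "lev.py", line 6, in <module>
    print(st['time_s'],'along',g[0].round(1),'across',-g[1].round(1),'dz',g[2].round(1),'F gate',(G.T@st['ft_force']).round(1),'gap',(st['finger_gap']*94).round(1),'tilt',R[2].round(3))
                                                                                                                                     ^^^^^^^^^^^^^^^^^^^^^^^^^^^
AttributeError: 'float' object has no attribute 'round'
```

>>> {"name": "apply_moves", "arguments": {
  "plan": [
    [26,-7,0,-0.8,0],
    [26,-7,0,-0.8,0],
    [26,-7,0,-0.8,0],
    [26,-7,0,-0.8,0],
    [26,0,0,0,0]
  ]
}}

```text
time_s: 16.05
ee_pos: [0.5934, -0.1084, 0.0955]
eef_rot: [[-0.991, -0.059, -0.118], [-0.055, 0.998, -0.04], [0.12, -0.033, -0.992]]
ft_force: [0.0, 0.2, 1.3]
finger_gap: 0.303
```

```bash
python3 lev.py 42 0
```

```text
Traceback (most recent call last):
  File "lev.py", line 6, in <module>
    print(st['time_s'],'along',g[0].round(1),'across',-g[1].round(1),'dz',g[2].round(1),'F gate',(G.T@st['ft_force']).round(1),'gap',(st['finger_gap']*94).round(1),'tilt',R[2].round(3))
                                                                                                                                     ^^^^^^^^^^^^^^^^^^^^^^^^^^^
AttributeError: 'float' object has no attribute 'round'
```

Along is now about 30 mm, with the forces low.

```bash
sed -i "s/(st\['finger_gap'\]\*94).round(1)/round(st['finger_gap']*94,1)/" lev.py; python3 lev.py 42 0
```

```text
16.05 along 29.9 across 0.0 dz -0.0 F gate [0.  0.2 1.3] gap 28.5 tilt [ 0.12  -0.033 -0.992]
cam along 30.2 across -0.0 ztop 0.1703
tool shift [-12.    0.2  -1.5]
```

>>> {"name": "apply_moves", "arguments": {
  "plan": [
    [26,-4,0,-0.5,0],
    [26,-4,0,-0.5,0],
    [26,-4,0,-0.5,0],
    [26,0,0,0,0]
  ]
}}

```text
time_s: 16.5
ee_pos: [0.6054, -0.1075, 0.0955]
eef_rot: [[-0.991, -0.059, -0.119], [-0.055, 0.998, -0.039], [0.122, -0.032, -0.992]]
ft_force: [-0.2, -0.2, 0.7]
finger_gap: 0.302
```

```bash
python3 lev.py 42 0
```

```text
16.5 along 42.0 across 0.1 dz 0.0 F gate [-0.2 -0.2  0.7] gap 28.4 tilt [ 0.122 -0.032 -0.992]
cam along 42.2 across -0.0 ztop 0.1703
tool shift [-0.   0.1 -0. ]
```

>>> {"name": "apply_moves", "arguments": {
  "plan": [
    [26,0,-7,0.2,0],
    [26,0,-7,0.2,0],
    [26,0,-7,0.2,0],
    [26,0,-5,0.2,0],
    [26,0,0,0,0]
  ]
}}

```text
time_s: 17.05
ee_pos: [0.6073, -0.1339, 0.0955]
eef_rot: [[-0.991, -0.059, -0.118], [-0.055, 0.998, -0.037], [0.12, -0.03, -0.992]]
ft_force: [-1.1, 0.4, 0.9]
finger_gap: 0.304
```

```bash
python3 lev.py 42 30
```

```text
17.05 along 41.9 across 26.6 dz 0.0 F gate [-1.   0.4  0.9] gap 28.6 tilt [ 0.12  -0.03  -0.992]
cam along 42.1 across 26.5 ztop 0.1703
tool shift [-0.2 -3.4  0.1]
```

>>> {"name": "apply_moves", "arguments": {
  "plan": [
    [26,0,-2,0,0],
    [26,0,-1.5,0,0],
    [26,0,0,0,0]
  ]
}}

```text
time_s: 17.4
ee_pos: [0.6077, -0.1376, 0.0955]
eef_rot: [[-0.991, -0.06, -0.118], [-0.056, 0.998, -0.037], [0.12, -0.03, -0.992]]
ft_force: [0.2, 0.7, 1.4]
finger_gap: 0.302
```

```bash
python3 lev.py 18 30
```

```text
17.4 along 42.0 across 30.3 dz 0.0 F gate [0.3 0.6 1.4] gap 28.4 tilt [ 0.12  -0.03  -0.992]
cam along 42.1 across 30.2 ztop 0.1703
tool shift [23.8 -0.   2.9]
```

>>> {"name": "apply_moves", "arguments": {
  "plan": [
    [26,6,0,0.7,0],
    [26,6,0,0.7,0],
    [26,6,0,0.7,0],
    [26,4,0,0.5,0],
    [26,0,0,0,0]
  ]
}}

```text
time_s: 17.95
ee_pos: [0.5848, -0.1393, 0.0956]
eef_rot: [[-0.991, -0.061, -0.115], [-0.056, 0.998, -0.038], [0.117, -0.032, -0.993]]
ft_force: [1.0, 0.0, -1.7]
finger_gap: 0.304
```

```bash
python3 lev.py 18 30
```

```text
17.95 along 18.9 across 30.3 dz 0.1 F gate [ 1.  -0.1 -1.7] gap 28.6 tilt [ 0.117 -0.032 -0.993]
cam along 19.1 across 30.2 ztop 0.1704
tool shift [0.9 0.3 0.2]
```

Within the play, so I'll go across to column 2.

>>> {"name": "apply_moves", "arguments": {
  "plan": [
    [26,0.5,-7,0.3,0],
    [26,0,-7,0.3,0],
    [26,0,-7,0.2,0],
    [26,0,-7,0.2,0],
    [26,0,-1,0,0],
    [26,0,0,0,0]
  ]
}}

```text
time_s: 18.6
ee_pos: [0.5859, -0.1701, 0.0955]
eef_rot: [[-0.991, -0.06, -0.116], [-0.056, 0.998, -0.037], [0.118, -0.03, -0.993]]
ft_force: [0.3, 1.2, 1.5]
finger_gap: 0.304
```

```bash
python3 lev.py 42 60
```

```text
18.6 along 17.8 across 61.2 dz 0.0 F gate [0.4 1.2 1.5] gap 28.6 tilt [ 0.118 -0.03  -0.993]
cam along 18.1 across 61.1 ztop 0.1703
tool shift [-24.    1.5  -2.9]
```

>>> {"name": "apply_moves", "arguments": {
  "plan": [
    [26,0,1.2,0,0],
    [26,-6,0.1,-0.7,0],
    [26,-6,0,-0.7,0],
    [26,-6,0,-0.7,0],
    [26,-5,0,-0.6,0],
    [26,0,0,0,0]
  ]
}}

```text
time_s: 19.25
ee_pos: [0.6096, -0.1685, 0.0955]
eef_rot: [[-0.991, -0.06, -0.119], [-0.056, 0.998, -0.039], [0.121, -0.032, -0.992]]
ft_force: [-0.3, -0.7, 1.2]
finger_gap: 0.301
```

```bash
python3 lev.py 42 60
```

```text
19.25 along 41.7 across 61.2 dz -0.0 F gate [-0.4 -0.7  1.2] gap 28.3 tilt [ 0.121 -0.032 -0.992]
cam along 42.0 across 61.1 ztop 0.1703
tool shift [-0.3  1.2 -0.1]
```

>>> {"name": "apply_moves", "arguments": {
  "plan": [
    [26,-0.3,-7,0.3,0],
    [26,0,-7,0.3,0],
    [26,0,-7,0.2,0],
    [26,0,-6,0.2,0],
    [26,0,0,0,0]
  ]
}}

```text
time_s: 19.8
ee_pos: [0.6119, -0.1965, 0.0955]
eef_rot: [[-0.991, -0.06, -0.118], [-0.056, 0.998, -0.037], [0.12, -0.03, -0.992]]
ft_force: [-0.2, -0.6, 0.8]
finger_gap: 0.303
```

```bash
python3 lev.py 60 90
```

```text
19.8 along 41.9 across 89.4 dz 0.0 F gate [-0.3 -0.6  0.8] gap 28.5 tilt [ 0.12  -0.03  -0.992]
cam along 42.1 across 89.3 ztop 0.1703
tool shift [-18.   -0.4  -2.1]
```

>>> {"name": "apply_moves", "arguments": {
  "plan": [
    [26,-6,-0.2,-0.7,0],
    [26,-6,0,-0.7,0],
    [26,-5,0,-0.6,0],
    [26,-2,0,-0.2,0],
    [26,0,0,0,0]
  ]
}}

```text
time_s: 20.35
ee_pos: [0.6299, -0.1958, 0.0954]
eef_rot: [[-0.991, -0.06, -0.124], [-0.056, 0.998, -0.037], [0.126, -0.03, -0.992]]
ft_force: [-3.6, -1.0, 3.8]
finger_gap: 0.302
```

```bash
python3 lev.py 60 90
```

```text
20.35 along 60.1 across 90.0 dz -0.1 F gate [-3.6 -0.8  3.8] gap 28.4 tilt [ 0.126 -0.03  -0.992]
cam along 60.3 across 89.9 ztop 0.1703
tool shift [ 0.1 -0.  -0.1]
```

The lever is home against its end, with a push of only 3.6 N. I'll release it and rise.

>>> {"name": "apply_moves", "arguments": {
  "plan": [
    [35,0,0,0,0],
    [50,0,0,0,0],
    [60,0,0,0,0],
    [60,0,0,0,0],
    [60,1,0,-20,0],
    [60,3,0,-30,0],
    [60,3,0,-40,0],
    [60,3,0,-40,0],
    [60,0,0,-30,0],
    [60,0,0,0,0]
  ]
}}

```text
time_s: 21.4
ee_pos: [0.6413, -0.1901, 0.2587]
eef_rot: [[-0.991, -0.062, -0.121], [-0.058, 0.998, -0.039], [0.123, -0.032, -0.992]]
ft_force: [0.2, -0.0, -0.5]
finger_gap: 0.64
```

```bash
sed -i 's/(.55,.06),blue=(.6,-.13)/(.56,.06),blue=(.63,-.18)/' latch.py; python3 latch.py; python3 lev.py
python3 - <<'E'
from h import *
s=snap('scene','end.png')
E
```

```text
21.4 [ 0.6413 -0.1901  0.2587] [[-0.991, -0.062, -0.121], [-0.058, 0.998, -0.039], [0.123, -0.032, -0.992]] [  3.7  39.2  16.5  69.6  -6.2  78.5 112.2] [ 0.2 -0.  -0.5]
scene red [0.5858 0.0854 0.2217] zt 0.2239 turn 1.602
scene blue [ 0.6406 -0.1901  0.1669] zt 0.169 turn gate [ 36.7 -40.3]
top red [0.5816 0.0832 0.2238] zt 0.2254 turn 1.551
top blue -
wrist red [0.5821 0.0712 0.204 ] zt 0.2072 turn 1.542
wrist blue [ 0.6356 -0.1948  0.1703] zt 0.1705 turn gate [ 31.4 -44.7]
21.55 along 68.8 across 84.1 dz 157.6 F gate [ 0.   0.4 -0.2] gap 60.1 tilt [ 0.133 -0.029 -0.991]
cam along 61.7 across 89.7 ztop 0.1705
```

View pics/end.png

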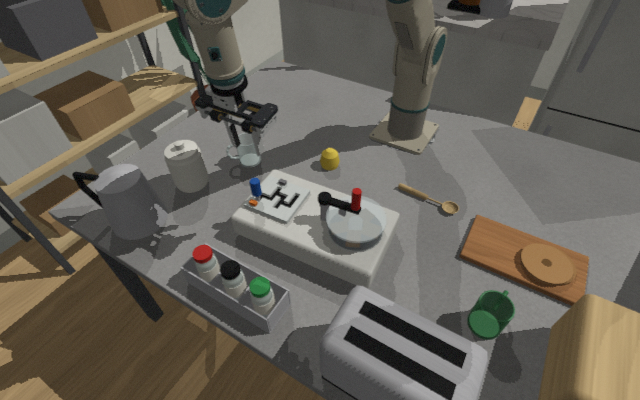

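The final view shows the latch arm across the lid (red knob at (356,200)) and the lever at (255,188) beside the orange clip. The mugs and canister are where they were, and the gripper is clear above.

```bash
python3 -c "
from h import *
print(bot.sign_off())"
```

```text
the job is handed in; nothing more can be done
None
```

The latch is closed and the speed lever is fully home in slot 3, the slot marked by the orange clip. I handed the job in at about 21.6 s of the 69 s allowed.

- **Latch:** I pushed the red knob round inside a loose cage of the fingers. It rode over the cam and dropped. At the end it read a turn of about 1.55 rad (top and wrist cameras), with its top back at the starting height. The notch is 1.50 ± 0.04, so that reading is just over, and it depends on my pivot estimate. The scene camera read 1.60, but it also placed the knobs up to about 6 mm further out in x than the wrist camera did.
- **Lever:** I gripped it and took it through the zigzag gate in separate legs. Wrist forces read after each leg were about 2 N or less, and 3.6 N sideways against the end of slot 3. While it was gripped, the arm and camera both put it at 60 / 90 mm along / across. After release the wrist camera showed about 61 / 90 mm.
- **Rest of the scene:** the mugs and canister look unmoved in the final picture, which I judged by eye. The open gripper was clear of everything.

**What went wrong or disagreed:**
- The real fingertips ended about 29 mm short of the reported TCP. Two cameras showed this and I corrected for it.
- On the cam ramp the fingers were once pushed open, because the grip limit was too low. I raised it and went on.
- The tool picked up a tilt of about 7° that moves could not take out. It did no harm.

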